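# Lever open the nail box

## Task

The lid of the wooden nail box has no handle: draw the pry blade out of the wooden tool block by the butt that sticks out, lay it flat on the bench clear of the block and let go, then take it again by the part of its grip just behind the blade. Slip the blade into the gap under the front edge of the lid and, holding it there, lever the lid up with the blade by tipping the grip down and the blade's tip up, then swing the lid open until it stands upright or leans back beyond. Finally lay the pry blade flat on the bench again without dropping it, and leave the other things where they lie.

Things in the scene. Friction and masses are not known exactly. Their poses are not given: they have to be found in the camera images.
- pry_blade: Pry blade (sizes in mm), 0.18-0.33 kg: wooden grip 120 long, 24 wide, 20 high; flat steel blade 80 long, 22 wide (18 in the last 12), 4 thick (3 at the tip), its underside level with the grip's. Origin: centre of the grip's underside; x towards the tip, z up as it lies flat. Starts flat on the bench in the tool block, blade inwards, only the last 50 to 60 mm of the grip sticking out.
- pry_tip (a point): Middle of the blade's tip edge, at its underside: 140 mm along x from the pry blade's origin.
- pry_hold (a point): Where to hold it for levering: centre of the grip 30 mm behind the blade's root, 30 mm along x from the origin and 10 mm above the underside; 110 mm from the tip.
- pry_butt (a point): Centre of the grip's butt end face: 60 mm behind the origin, 10 mm above the underside.
- tool_block: Fixed (sizes in mm) wooden block 165 long, 64 wide, 38 high, with a roofed pocket 36 wide, 26 high (the bench is its floor), open at one end. x runs from the mouth into the pocket. Origin on the bench on the pocket's middle line; the mouth is at x = -65, the pocket's end at x = +90. The tool comes out when drawn about 150 mm along -x.
- nailbox: Fixed (sizes in mm) wooden box 130 (x) by 160 (y), 70 high without lid, walls 12. Origin: centre of its underside, on the bench. Front faces -x, with a small staple 36 mm up standing out 15 mm; the lid's hinge is along the back (+x) top edge. The front wall is only 62 high: under the lid, between the side walls, is a gap 136 wide and 8 high (62 to 70 mm above the bench).
- slot (a point): Middle of the outer top edge of the nail box's front wall: the bottom of the gap, 62 mm above the bench, 65 mm in front (-x) of the box's origin. The blade rocks on this edge.
- lid (a joint): Lid angle, rad: 0 shut, 1.57 upright, stop at 1.75. A board 130 x 160 x 12 mm, underside 70 mm above the bench when shut, iron hasp strap on top at the front. Stiff hinge: the lid stays at whatever angle it is left. Lifting takes about 4 N at the front edge, 6 N at 85 mm from the hinge.
- lid_hinge (a point): Middle of the hinge axis, level with the shut lid's underside: 65 mm behind (+x) the box's origin, 70 mm above the bench; the axis is along the box's y.
- lid_edge (a point): Middle of the lower front edge of the lid, 130 mm from the hinge; moves with the lid.
- nail1: Heavy square-shank black iron nail, 115 mm long, 19 mm head, lying beyond the middle of the bench; origin under its middle. Bystander.
- nail2: A second such nail. Bystander.
- nail3: A third such nail, near the robot. Bystander.
- nail_gauge: Flat bronze comb-like nail gauge, about 52 x 100 x 5 mm. Bystander.
- crock: Open tan stoneware crock, 100 mm across, 110 mm high, at the near right. Bystander.
- scroll_wrench: Steel wrench 200 mm long, at the right. Bystander.
- hammer: Hammer 270 mm long, at the far left. Bystander.

How it is judged:
By the outcome, as a careful person would: the job done as asked, in the order asked, and still so for the second after the job is handed in, with the robot touching nothing.
It also fails if it takes over 66 s, if anything falls off the work surface, if the arm or the gripper's body presses on something with over 40 N, if the wrist force passes 120 N, or if a joint passes its speed limit or range.

## Robot

A 6-joint arm with a two-finger parallel gripper is mounted at the origin on the work surface. World frame = base frame: x ahead of the robot, y to its left, z up, the work surface at z = 0. Lengths are in m, angles in rad, forces in N, time in s.
With the tool pointing down it reaches from about 0.4 to 0.925 m from the base axis. Payload 3.4 kg.
Tool frame: the origin (TCP) lies at the centre of the arm's flange, where the gripper is bolted on; the fingertips stand 173 mm ahead of it and the grasp point (between the pads) lies 155 mm ahead of it; z points along the fingers, y is the direction in which the jaws open and shut (so a half turn about z gives the same grasp; the last joint's range is limited). The gripper opens to 85 mm and grips with 20 to 120 N. Pads are 22 mm wide; open, the fingers measure 114 mm over their backs; the gripper's body (76 mm by 85 mm) begins 54 mm behind the grasp point. The pads swing forward as they close: fully open they stand 13 mm farther back than shut.
Start: joints at [-1.173, 0.307, 1.506, -0, 1.328, -0.073], TCP at [0.261, -0.512, 0.405] pointing down, gripper open.
Joint ranges: [-3.12, 3.12], [-1.05, 2.28], [0.14, 2.33], [-1.42, 4.57], [0.1, 2.73], [-2.68, 2.68]. Speed limits (rad/s): [2.57, 2.57, 3.14, 3.14, 3.14, 3.14].

## Interface

Orientations are given as [roll, pitch, yaw] about the fixed x, y, z axes, in that order (R = Rz(yaw) Ry(pitch) Rx(roll)).
In Python, from plant import sensors, optics, sign_off gives the robot as it stands.
- The arm moves only by the tool step_arm, never from a script. Its argument "targets" is a list that holds one entry, the list of rows, each a list of 7 numbers: the turn, a rotation vector about the tool's x, y, z in degrees, then the shift along the tool's x, y, z in cm, then the opening, from -1 (shut) to 1 (fully open). In form: [[[rx, ry, rz, x, y, z, grip], ...]]. A call has 1 to 12 rows; each row is the pose to reach, as a shift and turn from the pose measured when the call began, along the tool's axes at that moment; what a row does not reach only later rows make up. A row lasts 1/10 s, in which the tool goes at most 50 mm and 8.59 degrees, less where a joint would pass 70% of its speed; a pose out of reach is approached as far as the arm can. A call with a gripper value outside its range is refused whole. The fingers move at their own pace and stop on an object; the grip force is fixed at half the most. Time passes only in rows, so rows that repeat a pose let the fingers close. It gives the time, the measured TCP pose, the force and the opening at its end, in the units of the state.
- sensors.state(): the state, without advancing time (a new reading comes with each control period).
- optics.grab_frame(name): name is "side" or "top"; returns a dict with "pixels" (480x640x3 uint8, red, green, blue), "depth" (480x640 float32, m along the optical axis (not along the pixel's ray), 0 where there is no reading), "K" (3x3 intrinsics, pixels), "pose" (4x4, takes a point from camera to world coordinates). Camera axes: x right, y down, z forward; pixel columns grow to the right and rows downward; lengths in m; the calibration is good to about 2 mm. A picture is of the moment at which its call begins.
- sign_off(): hands the job in, once; it reports no verdict.
The state is a dict: "time": time; "qpos": joint angles; "joint_velocities": joint speeds; "effort": joint torques, N m; "position": TCP position; "tool_rot": TCP orientation; "force": force on the tool from outside, world axes, zero at the start; "torque": the same for the moment, N m; "gripper_width": opening from 0.0 (shut) to 1.0 (fully open).
Only numpy, scipy, OpenCV 4.12 (cv2) and the standard library are available. Lean on these libraries where they do the work, as an engineer would, in place of code of your own. Each camera call takes 0.05 s, during which the arm holds its last target. There are 200 camera calls.

## Working session

There is one attempt and no reset: what is moved stays moved. The work goes in short steps, Python scripts to look and compute and a tool call to move; the robot and the scene stay as the last step left them, time stands still between calls to the robot, and variables do not carry over. Pictures are saved under pics/ and viewed, about 8 in all and at most 12, crops included, and the job is handed in when it is done.

Besides the shell and the picture viewer there is one more tool, called after "Call:" as name(argument=value, ...) on one line, values as JSON. step_arm: Moves the arm, as the interface text tells. Its arguments: {"type":"object","properties":{"targets":{"type":"array","items":{"type":"array","items":{"type":"array","items":{"type":"number"}}}}},"required":["targets"]}

```bash
mkdir -p pics; ls
python3 - <<'E'
from plant import sensors, optics
import cv2,numpy as np
s=sensors.state();print(s)
for n in("top","side"):
    f=optics.grab_frame(n);cv2.imwrite(f"pics/{n}0.png",f["pixels"][:,:,::-1]);np.savez(f"{n}0.npz",**f);print(n,f["K"],f["pose"])
E
```

```text
pics
{'time': 0.0, 'qpos': array([-1.17348869e+00,  3.07577737e-01,  1.50763006e+00, -1.53582724e-05,
        1.32839519e+00, -7.35065650e-02]), 'joint_velocities': array([ 0.00112023, -0.00119759, -0.0001825 , -0.00055829,  0.00090359,
       -0.00025837]), 'effort': array([ 7.60971925e-04, -4.57553172e+01, -2.51917487e+01, -3.62372259e-05,
        1.32708377e-02, -2.86223747e-05]), 'position': array([ 0.26067335, -0.51215414,  0.40379431]), 'tool_rot': array([-3.13958666e+00, -1.32777835e-04,  4.70817766e-01]), 'force': array([ 0.42269424, -0.9351798 , -0.59384425]), 'torque': array([-0.05211014, -0.00585027, -0.02429511]), 'gripper_width': 0.999684853751193}
top [[499.82555409   0.         317.40121633]
 [  0.         499.82555409 238.90950274]
 [  0.           0.           1.        ]] [[-0.02771555 -0.99651405  0.07868668  0.43883082]
 [-0.99953847  0.02860681  0.01022196 -0.01510145]
 [-0.0124373  -0.07836705 -0.99684699  1.43920911]
 [ 0.          0.          0.          1.        ]]
side [[465.86740372   0.         321.57287704]
 [  0.         465.86740372 240.28542154]
 [  0.           0.           1.        ]] [[-0.98911946 -0.11141411  0.09607078  0.41722099]
 [-0.14710238  0.7406195  -0.65562462  0.7622618 ]
 [ 0.00189394 -0.66262331 -0.74895044  0.93911117]
 [ 0.          0.          0.          1.        ]]
```

View pics/top0.png

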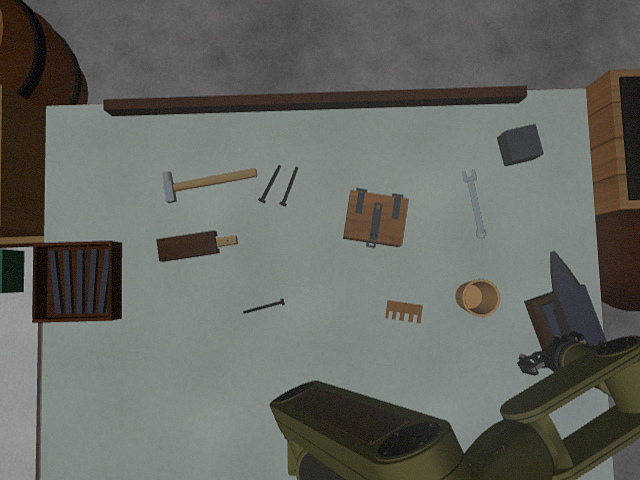

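View pics/side0.png

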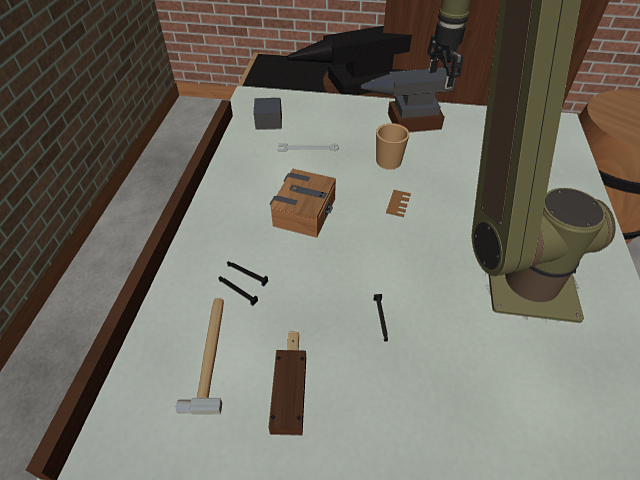

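Top view: tool block around (187,247) with the grip's butt out to (237,240), pointing right (world −y). The nail box is at (376,218), its staple at (371,245) facing the robot. The bench between them is free except for nail3 at (264,306).

```bash
cat > h.py <<'E'
import numpy as np,cv2
from plant import sensors,optics
from scipy.spatial.transform import Rotation as R
def cast(f,uv,z):
    uv=np.atleast_2d(uv).astype(float);K,P=f["K"],f["pose"]
    d=np.c_[uv,np.ones(len(uv))]@np.linalg.inv(K).T@P[:3,:3].T
    return P[:3,3]+d*((z-P[2,3])/d[:,2])[:,None]
def cloud(f):
    v,u=np.mgrid[:480,:640];D=f["depth"]
    c=np.stack([(u-f["K"][0,2])/f["K"][0,0]*D,(v-f["K"][1,2])/f["K"][1,1]*D,D],-1)
    return c@f["pose"][:3,:3].T+f["pose"][:3,3]
def fit(p):
    (c,s,a)=cv2.minAreaRect(p[:,:2].astype(np.float32));return np.round(c,4),np.round(s,4),round(a,2)
def tool():
    s=sensors.state();return s["position"],R.from_euler("xyz",s["tool_rot"]),s
E
python3 - <<'E'
from h import *
for n in("top","side"):
    f=dict(np.load(n+"0.npz"));W=cloud(f);z=W[...,2]
    px=f["pixels"].astype(int);brown=(px[...,0]-px[...,2])>18
    print(n,"bench z",np.median(z[(W[...,0]>.4)&(W[...,0]<.6)&(abs(W[...,1])<.05)]))
    def reg(x0,x1,y0,y1,z0,z1): return (W[...,0]>x0)&(W[...,0]<x1)&(W[...,1]>y0)&(W[...,1]<y1)&(z>z0)&(z<z1)
    lid=reg(.45,.75,-.35,.0,.072,.1); print("lid",lid.sum(),fit(W[lid]),np.median(z[lid]))
    blk=reg(.3,.65,.2,.6,.03,.05); print("blk",blk.sum(),fit(W[blk]),np.median(z[blk]))
    g=reg(.3,.65,.15,.6,.010,.028)&brown; 
    m,l,st,c=cv2.connectedComponentsWithStats(g.astype(np.uint8))
    for i in range(1,m):
        if st[i,4]>25: print("grip?",st[i],c[i],fit(W[l==i]),np.median(z[l==i]))
    # mask contours cast on planes
    for nm,(u0,v0,u1,v1),zz,thr in([("lid",(330,180,420,262),.082,25),("grip",(216,225,245,255),.02,30)] if n=="top" else []):
        h=np.zeros((480,640),np.uint8);h[v0:v1,u0:u1]=((px[...,0]-px[...,2])[v0:v1,u0:u1]>thr)
        cs=max(cv2.findContours(h,0,2)[0],key=cv2.contourArea);r=cv2.minAreaRect(cs)
        b=cv2.boxPoints(r);print(nm,r,cast(f,b,zz)[:,:2].round(4).tolist())
    u0,v0=(330,175) if n=="top" else (260,150)
    A=f["pixels"][v0:v0+100,u0:u0+100,::-1];u0,v0=(150,220) if n=="top" else (250,330)
    B=f["pixels"][v0:v0+100,u0:u0+100,::-1]
    cv2.imwrite(f"{n}c.png",cv2.resize(np.hstack([A,B]),(800,400),interpolation=cv2.INTER_CUBIC))
a,b=[cv2.imread(n+"c.png") for n in("top","side")]
cv2.imwrite("pics/crops.png",cv2.resize(np.vstack([a,b]),(600,600)))
E
```

```text
top bench z 0.00226847035280775
lid 2837 (array([ 0.6066, -0.1638]), array([0.1607, 0.1397]), 79.5) 0.08281778656736716
blk 1588 (array([0.462 , 0.4414]), array([0.2173, 0.3248]), 5.08) 0.03784936319820398
grip? [216 235  21  12 169] [225.9408284 240.4556213] (array([0.5547, 0.2604]), array([0.0239, 0.0586]), 7.15) 0.01984673840643847
lid ((375.4300231933594, 217.99000549316406), (59.39697265625, 48.790367126464844), 8.130102157592773) [[0.5466, -0.0698], [0.6789, -0.0929], [0.6509, -0.2528], [0.5192, -0.2286]]
grip ((225.98263549804688, 240.88723754882812), (8.135059356689453, 19.767436981201172), 81.25383758544922) [[0.5607, 0.2901], [0.5678, 0.234], [0.5446, 0.2308], [0.5376, 0.2868]]
side bench z -0.0017865841629437496
lid 2052 (array([ 0.6052, -0.1597]), array([0.1677, 0.1396]), 79.41) 0.0802894870866609
blk 2515 (array([0.5424, 0.3732]), array([0.0641, 0.167 ]), 7.01) 0.03664279269402537
grip? [287 332  12  18 193] [292.72020725 340.47150259] (array([0.5552, 0.2586]), array([0.024 , 0.0454]), 6.81) 0.018521037542923113
grip? [269 429  33   5 108] [285.12037037 431.0462963 ] (array([0.5327, 0.4551]), array([0.0625, 0.003 ]), 6.76) 0.019692700892051385
```

View pics/crops.png

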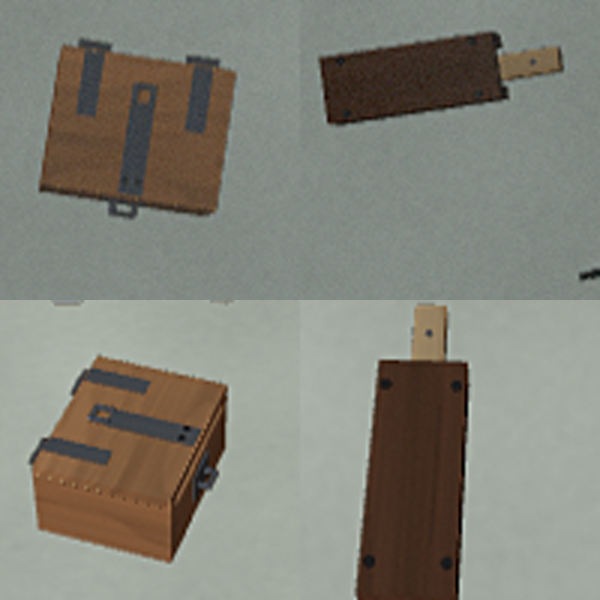

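The crops show the box front (staple side) facing −x, turned about −10°, with the lid shut. The pale grip sticks out about 58 mm from the block's mouth. I'll add a helper that turns a world target into a move row, then go above the butt.

```bash
cat >> h.py <<'E'
def rows(*tg):
    """targets: (x,y,z of TCP, yaw deg, nose-up deg) -> row numbers deg/cm from present pose"""
    p,r,s=tool()
    for x,y,z,yaw,up in tg:
        q=R.from_euler("z",yaw,degrees=True)*R.from_euler("y",-up,degrees=True)*R.from_euler("x",180,degrees=True)
        print(np.r_[(r.inv()*q).as_rotvec(degrees=True),r.inv().apply(np.array([x,y,z])-p)*100].round(2).tolist())
E
python3 -c "
from h import *
rows((.554,.256,.40,97,0),(.554,.256,.26,97,0))"
```

```text
[-0.09, -0.07, -70.02, 60.99, -55.15, 0.5]
[-0.09, -0.07, -70.02, 60.99, -55.13, 14.49]
```

Call:
step_arm(targets=[[[0,0,-70,61,-55.1,0.5,0.3],[0,0,-70,61,-55.1,0.5,0.3],[0,0,-70,61,-55.1,0.5,0.3],[0,0,-70,61,-55.1,0.5,0.3],[0,0,-70,61,-55.1,0.5,0.3],[0,0,-70,61,-55.1,0.5,0.3],[0,0,-70,61,-55.1,0.5,0.3],[0,0,-70,61,-55.1,0.5,0.3],[0,0,-70,61,-55.1,0.5,0.3],[0,0,-70,61,-55.1,0.5,0.3],[0,0,-70,61,-55.1,0.5,0.3],[0,0,-70,61,-55.1,0.5,0.3]]])

```text
time: 1.3
position: [0.4751, 0.0501, 0.4011]
tool_rot: [-3.141, -0.002, 1.693]
force: [0.6, -0.9, -0.2]
gripper_width: 0.648
```

```bash
python3 -c "
from h import *
rows((.554,.256,.40,97,0),(.554,.256,.23,97,0))"
```

```text
[-0.04, -0.09, -0.01, 19.47, 10.34, 0.13]
[-0.04, -0.09, -0.01, 19.45, 10.35, 17.13]
```

Call:
step_arm(targets=[[[0,0,0,19.5,10.3,0,0.3],[0,0,0,19.5,10.3,0,0.3],[0,0,0,19.5,10.3,5,0.3],[0,0,0,19.5,10.3,10,0.3],[0,0,0,19.5,10.3,14,0.3],[0,0,0,19.5,10.3,17.1,0.3],[0,0,0,19.5,10.3,17.1,0.3],[0,0,0,19.5,10.3,17.1,0.3],[0,0,0,19.5,10.3,17.1,0.3],[0,0,0,19.5,10.3,17.1,0.3]]])

```text
time: 2.3
position: [0.5542, 0.2563, 0.2321]
tool_rot: [3.139, -0.002, 1.692]
force: [0.3, 1.1, 0.3]
gripper_width: 0.649
```

```bash
python3 -c "
from h import *
rows((.554,.256,.177,97,0))
f=optics.grab_frame('side');cv2.imwrite('pics/s1.png',cv2.resize(f['pixels'][200:440,200:420,::-1],(770,600+0)))"
```

```text
[0.12, -0.12, -0.03, -0.04, -0.03, 5.51]
```

View pics/s1.png

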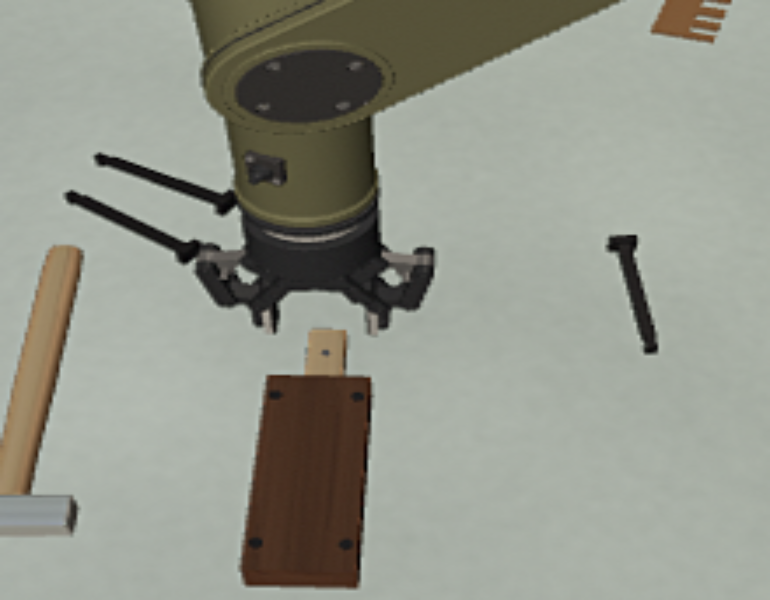

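The gripper (jaws at about (265,320) and (375,320) in the crop) straddles the butt at (325,345), centred. I'll lower it and close.

Call:
step_arm(targets=[[[0,0,0,0,0,3,0.3],[0,0,0,0,0,5.5,0.3],[0,0,0,0,0,5.5,0.3],[0,0,0,0,0,5.5,-1],[0,0,0,0,0,5.5,-1],[0,0,0,0,0,5.5,-1],[0,0,0,0,0,5.5,-1],[0,0,0,0,0,5.5,-1],[0,0,0,0,0,5.5,-1],[0,0,0,0,0,5.5,-1]]])

```text
time: 3.35
position: [0.5552, 0.2566, 0.1798]
tool_rot: [3.135, -0.003, 1.692]
force: [-0.5, -0.9, 6.4]
gripper_width: 0.262
```

```bash
python3 -c "
from h import *
print(tool()[2]['force'],tool()[2]['gripper_width'])
rows((.554,.256,.178,97,0),(.554+.0207,.256-.169,.179,97,0))"
```

```text
[-0.47631863 -0.90504592  6.41536485] 0.2624760530169566
[0.37, -0.17, -0.04, -0.04, -0.13, 0.18]
[0.37, -0.17, -0.04, -17.07, -0.12, 0.03]
```

Call:
step_arm(targets=[[[0,0,0,0,0,-0.15,-1],[0,0,0,-2,0,-0.15,-1],[0,0,0,-4,0,-0.15,-1],[0,0,0,-6,0,-0.15,-1],[0,0,0,-8,0,-0.15,-1],[0,0,0,-10,0,-0.15,-1],[0,0,0,-12,0,-0.15,-1],[0,0,0,-14,0,-0.15,-1],[0,0,0,-16,0,-0.15,-1],[0,0,0,-17,0,-0.15,-1],[0,0,0,-17,0,-0.15,-1]]])

```text
time: 4.45
position: [0.576, 0.0867, 0.181]
tool_rot: [3.135, -0.003, 1.69]
force: [-0.4, 0.3, -2.7]
gripper_width: 0.262
```

```bash
python3 -c "
from h import *
f=optics.grab_frame('side');cv2.imwrite('pics/s2.png',cv2.resize(f['pixels'][180:440,200:420,::-1],(660,600)))
rows((.60,.06,.26,97,0),(.48,.03,.26,10,0))"
```

```text
[0.39, -0.19, -0.12, -3.0, 2.12, -7.9]
[0.17, -0.44, 86.88, -4.54, -10.15, -7.99]
```

View pics/s2.png

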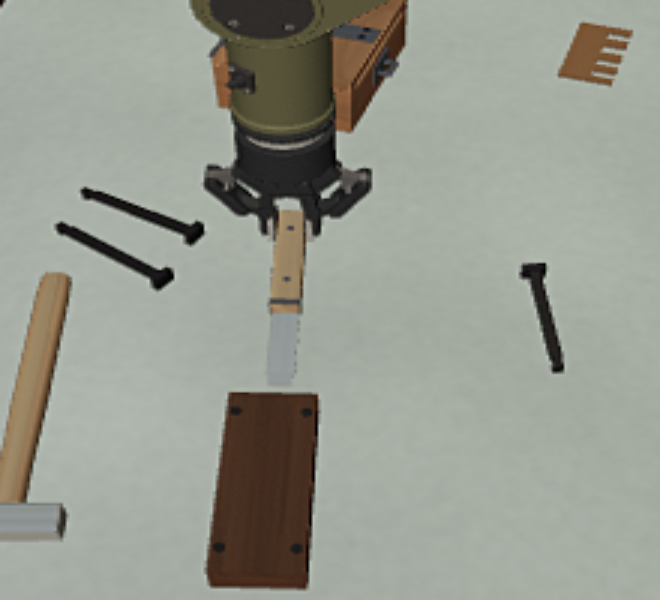

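The blade is fully out, its tip at (283,383) just short of the block's mouth at (275,395). Next I lift, swing to yaw 0, and lay it down in the clear area.

```bash
python3 -c "
from h import *
rows((.576,.087,.26,97,0),(.46,.04,.26,0,0),(.46,.04,.190,0,0))"
```

```text
[0.39, -0.19, -0.12, -0.03, 0.06, -7.9]
[0.13, -0.47, 96.88, -3.3, -12.02, -7.99]
[0.13, -0.47, 96.88, -3.33, -12.07, -1.0]
```

Call:
step_arm(targets=[[[0,0,0,0,0,-4,-1],[0,0,0,0,0,-8,-1],[0,0,8,-0.3,-1,-8,-1],[0,0,16,-0.6,-2,-8,-1],[0,0,24,-0.8,-3,-8,-1],[0,0,32,-1.1,-4,-8,-1],[0,0,40,-1.4,-5,-8,-1],[0,0,48,-1.7,-6,-8,-1],[0,0,56,-2,-7,-8,-1],[0,0,64,-2.2,-8,-8,-1],[0,0,72,-2.5,-9,-8,-1],[0,0,80,-2.8,-10,-8,-1]]])

```text
time: 5.7
position: [0.4787, 0.0484, 0.2603]
tool_rot: [-3.139, -0.007, 0.29]
force: [-0.5, -0.4, -3.1]
gripper_width: 0.263
```

```bash
python3 -c "
from h import *
rows((.46,.04,.26,0,0),(.46,.04,.190,0,0))"
```

```text
[-0.22, -0.37, 16.62, -2.03, 0.27, 0.01]
[-0.22, -0.37, 16.62, -2.08, 0.29, 7.01]
```

Call:
step_arm(targets=[[[0,-0.4,8,-1,0.2,0,-1],[0,-0.4,16.6,-2,0.3,0,-1],[0,-0.4,16.6,-2,0.3,2,-1],[0,-0.4,16.6,-2,0.3,4,-1],[0,-0.4,16.6,-2,0.3,6,-1],[0,-0.4,16.6,-2,0.3,7,-1],[0,-0.4,16.6,-2,0.3,7.5,-1],[0,-0.4,16.6,-2,0.3,7.8,-1],[0,-0.4,16.6,-2,0.3,7.8,-1]]])

```text
time: 6.6
position: [0.461, 0.0404, 0.1823]
tool_rot: [-3.138, 0.001, 0.001]
force: [-0.6, -0.1, -1.9]
gripper_width: 0.263
```

```bash
python3 -c "
from h import *
f=optics.grab_frame('side');cv2.imwrite('pics/s3.png',cv2.resize(f['pixels'][160:360,250:470,::-1],(660,600)))
rows((.46,.04,.18,0,0))"
```

```text
[-0.21, 0.01, 0.03, -0.11, 0.04, 0.26]
```

View pics/s3.png

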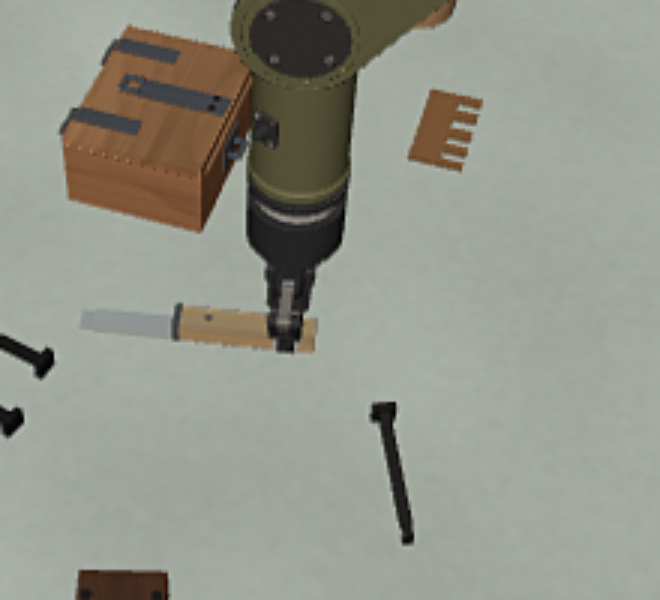

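The blade lies almost flat along +x (tip (85,320), butt (315,335)), clear of the nails and the block. I'll lower the last 2 mm, release and rise.

Call:
step_arm(targets=[[[0,0,0,0,0,0.15,-1],[0,0,0,0,0,0.22,-1],[0,0,0,0,0,0.22,-1],[0,0,0,0,0,0.1,0.3],[0,0,0,0,0,0.1,0.3],[0,0,0,0,0,0.1,0.3],[0,0,0,0,0,0.1,0.3],[0,0,0,0,0,-3,0.3],[0,0,0,0,0,-7,0.3],[0,0,0,-10,0,-12,0.3],[0,0,0,-10,0,-12,0.3],[0,0,0,-10,0,-12,0.3]]])

```text
time: 7.85
position: [0.356, 0.04, 0.3035]
tool_rot: [-3.138, 0.004, 0.001]
force: [-0.5, 0.0, -0.4]
gripper_width: 0.651
```

```bash
cat > meas.py <<'E'
from h import *
f=optics.grab_frame('side');W=cloud(f);px=f['pixels'].astype(int);z=W[...,2]
roi=(W[...,0]>.36)&(W[...,0]<.72)&(W[...,1]>-.03)&(W[...,1]<.12)
g=roi&(z>.010)&(z<.028)&(px[...,0]-px[...,2]>30)
m,l,st,c=cv2.connectedComponentsWithStats(g.astype(np.uint8));i=1+np.argmax(st[1:,4])
print("grip",st[i],fit(W[l==i]),np.median(z[l==i]))
h=np.uint8(l==i);u=cv2.findContours(h,0,2)[0][0][:,0]
print("grip by ray",fit(cast(f,u,.02)),"tool",tool()[0])
cv2.imwrite('pics/s4.png',cv2.resize(f['pixels'][160:360,250:470,::-1],(660,600)))
E
python3 meas.py
```

```text
grip [309 262  46  15 408] (array([0.4962, 0.0432]), array([0.0299, 0.1133]), 89.12) 0.01762266404749735
grip by ray (array([0.4962, 0.0489]), array([0.113 , 0.0316]), 0.45) tool [0.35661871 0.03998685 0.30361789]
```

View pics/s4.png

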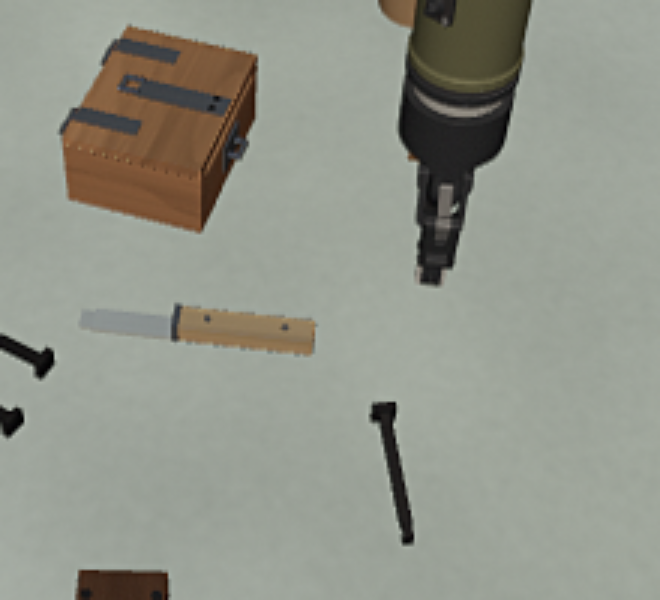

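The blade lies flat on the bench, free of the gripper: tip (82,320), butt (315,337). Measured hold point ≈ (0.529, 0.040). Next I regrasp there.

```bash
python3 -c "
from h import *
rows((.529,.0405,.27,0,0),(.529,.0405,.18,0,0))"
```

```text
[-0.22, 0.1, 0.04, 17.24, -0.03, 3.33]
[-0.22, 0.1, 0.04, 17.26, 0.01, 12.33]
```

Call:
step_arm(targets=[[[-0.2,0.1,0,5,0,2,0.3],[-0.2,0.1,0,10,0,3,0.3],[-0.2,0.1,0,15,0,3.3,0.3],[-0.2,0.1,0,17.2,0,4,0.3],[-0.2,0.1,0,17.2,0,7,0.3],[-0.2,0.1,0,17.2,0,10,0.3],[-0.2,0.1,0,17.2,0,12.3,0.3],[-0.2,0.1,0,17.2,0,12.3,-1],[-0.2,0.1,0,17.2,0,12.3,-1],[-0.2,0.1,0,17.2,0,12.3,-1],[-0.2,0.1,0,17.2,0,12.3,-1],[-0.2,0.1,0,17.2,0,12.3,-1]]])

```text
time: 9.1
position: [0.5287, 0.0406, 0.1812]
tool_rot: [-3.141, -0.002, 0.001]
force: [-0.4, -0.0, -3.5]
gripper_width: 0.264
```

```bash
python3 -c "
from h import *
s=tool()[2];print(s['force'],s['torque'],s['qpos'])
rows((.529,.0405,.18,0,0))"
```

```text
[-0.35748606 -0.00831627 -3.50642474] [ 0.00741362 -0.07922041  0.04054442] [-3.14911439e-03  5.14562192e-01  1.86120869e+00  3.61237511e-04
  7.63971264e-01  1.56657254e+00]
[-0.01, -0.11, 0.05, 0.03, 0.01, 0.12]
```

```bash
cat >> h.py <<'E'
S=np.array([.534,-.150,.062]); YAW=-10.2
def pry(d,z,up):
    """tip d m behind the slot edge along box x, at height z, nose-up deg -> TCP target"""
    a,b=np.radians([YAW,up]);e=np.array([np.cos(a),np.sin(a),0]);k=np.array([0,0,1.])
    tip=S*[1,1,0]+d*e+z*k
    x=np.cos(b)*e+np.sin(b)*k;zt=np.sin(b)*e-np.cos(b)*k
    return (*(tip-.11*x-.181*zt),YAW,up)
def lever(L,up,dz=0): b=np.radians(up);return pry(L*np.cos(b),.062+dz+L*np.sin(b),up)
E
python3 -c "
from h import *
rows((.529,.04,.30,0,0),(*pry(-.03,.12,0),),(*pry(-.03,.064,0),))"
```

```text
[-0.01, -0.11, 0.05, 0.05, 0.06, -11.88]
[-0.02, -0.1, 10.25, -13.24, 16.57, -12.01]
[-0.02, -0.1, 10.25, -13.25, 16.57, -6.41]
```

Call:
step_arm(targets=[[[0,0,0,0,0,-4,-1],[0,0,0,0,0,-8,-1],[0,0,0,0,0,-12,-1],[0,0,2,-3,3,-12,-1],[0,0,4,-6,6,-12,-1],[0,0,6,-9,9,-12,-1],[0,0,8,-12,12,-12,-1],[0,0,10.2,-13.2,15,-12,-1],[0,0,10.2,-13.2,16.6,-11,-1],[0,0,10.2,-13.2,16.6,-9,-1],[0,0,10.2,-13.2,16.6,-9,-1]]])

```text
time: 10.2
position: [0.3954, -0.1257, 0.2701]
tool_rot: [-3.14, 0.001, -0.179]
force: [-0.6, 0.7, -3.5]
gripper_width: 0.26
```

```bash
cat > look.py <<'E'
from h import *
import sys
f=optics.grab_frame('side');W=cloud(f);np.savez('last.npz',**f)
p,r,s=tool();print("pred tip",p+r.apply([.11,0,.181]),"F",s["force"],"q",s["qpos"].round(3))
cv2.imwrite('pics/'+sys.argv[1],cv2.resize(f['pixels'][130:280,250:450,::-1],(800,600),interpolation=cv2.INTER_CUBIC))
E
python3 look.py s5.png; python3 -c "
from h import *
rows(pry(-.03,.064,0),pry(.055,.064,0))"
```

```text
pred tip [ 0.50393782 -0.14466121  0.08962396] F [-0.2167552  -0.05124211 -3.3707354 ] q [-4.090e-01  2.530e-01  2.009e+00  1.000e-03  8.810e-01  1.339e+00]
[-0.07, 0.03, -0.0, 0.04, -0.03, 2.57]
[-0.07, 0.03, -0.0, 8.54, -0.03, 2.56]
```

View pics/s5.png

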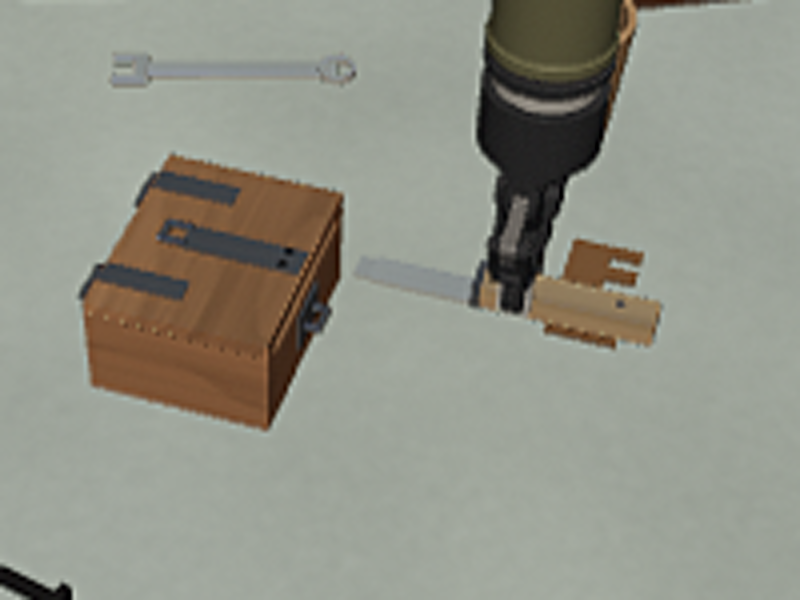

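The blade (tip (358,265) in the crop) points at the gap, level and a little above the lid. I'll check its height and slope from depth against the lid in the same frame.

Run:
```python
from h import *
f=dict(np.load('last.npz'));W=cloud(f)
B=W.reshape(-1,3);a=np.radians(YAW);e=np.array([np.cos(a),np.sin(a)]);n=np.array([-e[1],e[0]])
d=(B[:,:2]-S[:2])@e;t=(B[:,:2]-S[:2])@n;z=B[:,2]
m=(d>-.10)&(d<-.015)&(abs(t)<.014)&(z>.06)&(z<.12)
q=np.polyfit(d[m],z[m],1);r=z[m]-np.polyval(q,d[m]);
m2=np.where(m)[0][abs(r)<.003];q=np.polyfit(d[m2],z[m2],1);print("blade top n",len(m2),"slope deg",np.degrees(q[0]),"z at tip",np.polyval(q,-.03),"d range",d[m2].min(),d[m2].max(),"t",np.median(t[m2]))
l=(d>.0)&(d<.13)&(abs(t)<.075)&(z>.07)&(z<.095)&((abs(t)>.02))
print("lid z",np.median(z[l]),"front d by strip",np.percentile(d[(abs(t)<.06)&(z>.076)&(z<.09)&(d<.02)&(d>-.012)],[0,2,10]))
for tt in(-.06,-.03,.03,.06):
    k=(abs(t-tt)<.01)&(z>.077)&(z<.09)&(d>-.012)&(d<.15);print(tt,d[k].min(),d[k].max())
```

```text
blade top n 147 slope deg 0.08458047712501228 z at tip 0.09145926693147889 d range -0.09984722124409581 -0.03108621898689916 t 0.002852987059008123
lid z 0.08013787808082629 front d by strip [0.00249706 0.00323636 0.00398042]
-0.06 0.0031917631959400053 0.13238858804213235
-0.03 0.0034014799751657197 0.1329962989345109
0.03 0.002675558331145619 0.13320790890789594
0.06 0.0035495127918528527 0.1328906909489824
```

```bash
sed -i 's/S=np.array(\[.534,-.150/S=np.array([.5365,-.1505/' h.py; python3 -c "
from h import *
rows(pry(-.03,.064,0),pry(-.005,.064,0),pry(.057,.064,0))"
```

```text
[-0.07, 0.03, -0.0, 0.3, -0.02, 2.57]
[-0.07, 0.03, -0.0, 2.8, -0.02, 2.57]
[-0.07, 0.03, -0.0, 9.0, -0.02, 2.56]
```

Call:
step_arm(targets=[[[0,0,0,0.3,0,1.5,-1],[0,0,0,0.3,0,2.55,-1],[0,0,0,0.3,0,2.55,-1],[0,0,0,2,0,2.55,-1],[0,0,0,3,0,2.55,-1],[0,0,0,4,0,2.55,-1],[0,0,0,5,0,2.55,-1],[0,0,0,6,0,2.55,-1],[0,0,0,7,0,2.55,-1],[0,0,0,8,0,2.55,-1],[0,0,0,9,0,2.55,-1],[0,0,0,9,0,2.55,-1]]])

```text
time: 11.45
position: [0.4862, -0.1419, 0.2453]
tool_rot: [-3.141, -0.002, -0.178]
force: [0.5, 0.2, -3.5]
gripper_width: 0.262
```

```bash
python3 look.py s6.png; python3 -c "
from h import *
rows(*[lever(.057,u,-.001) for u in (0,3,6,9,12,15,18,21)])"
```

```text
pred tip [ 0.59336168 -0.16079879  0.06403177] F [-0.75107402  0.059084   -3.57936766] q [-3.680e-01  3.930e-01  1.856e+00  1.000e-03  8.930e-01  1.380e+00]
[-0.06, 0.01, 0.01, -0.08, -0.03, 0.31]
[-0.06, 3.01, 0.01, -1.02, -0.03, 0.61]
[-0.06, 6.01, 0.0, -1.95, -0.03, 0.96]
[-0.06, 9.01, 0.0, -2.85, -0.03, 1.36]
[-0.06, 12.01, 0.0, -3.73, -0.03, 1.8]
[-0.06, 15.01, -0.0, -4.59, -0.03, 2.29]
[-0.06, 18.01, -0.0, -5.42, -0.03, 2.83]
[-0.06, 21.01, -0.0, -6.22, -0.03, 3.41]
```

View pics/s6.png

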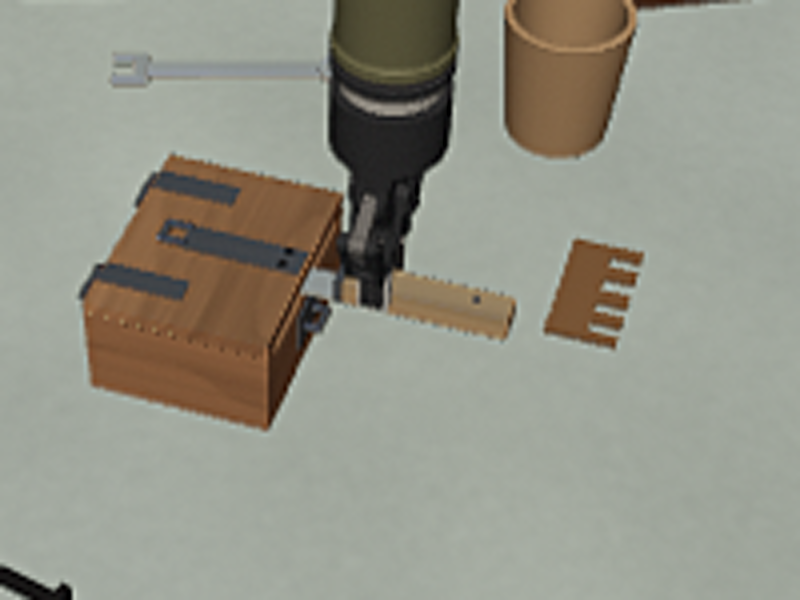

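The blade is in the gap about 57 mm (root at crop (335,285)), with no contact force, and the butt (515,315) points clear of the gauge. Now I lever.

Call:
step_arm(targets=[[[0,0,0,-0.1,0,0.3,-1],[0,1.5,0,-0.5,0,0.45,-1],[0,3,0,-1,0,0.6,-1],[0,4.5,0,-1.5,0,0.8,-1],[0,6,0,-1.95,0,0.95,-1],[0,7.5,0,-2.4,0,1.15,-1],[0,9,0,-2.85,0,1.35,-1],[0,10.5,0,-3.3,0,1.6,-1],[0,12,0,-3.7,0,1.8,-1],[0,12,0,-3.7,0,1.8,-1]]])

```text
time: 12.5
position: [0.4475, -0.1347, 0.227]
tool_rot: [-3.14, -0.209, -0.179]
force: [-0.3, -0.9, -1.5]
gripper_width: 0.256
```

```bash
python3 look.py s7.png; python3 -c "
from h import *
rows(*[lever(.057,u,-.001) for u in (12,15,18,21,22)])"
```

```text
pred tip [ 0.59037809 -0.16020735  0.07258532] F [-1.85702903 -1.05547789  0.39978546] q [-0.403  0.349  2.043  0.09   0.55   1.274]
[-0.08, 0.11, -0.02, 0.07, -0.02, 0.02]
[-0.07, 3.11, -0.03, -0.87, -0.02, 0.32]
[-0.07, 6.11, -0.03, -1.79, -0.02, 0.67]
[-0.07, 9.11, -0.03, -2.7, -0.02, 1.07]
[-0.07, 10.11, -0.03, -2.99, -0.02, 1.22]
```

View pics/s7.png

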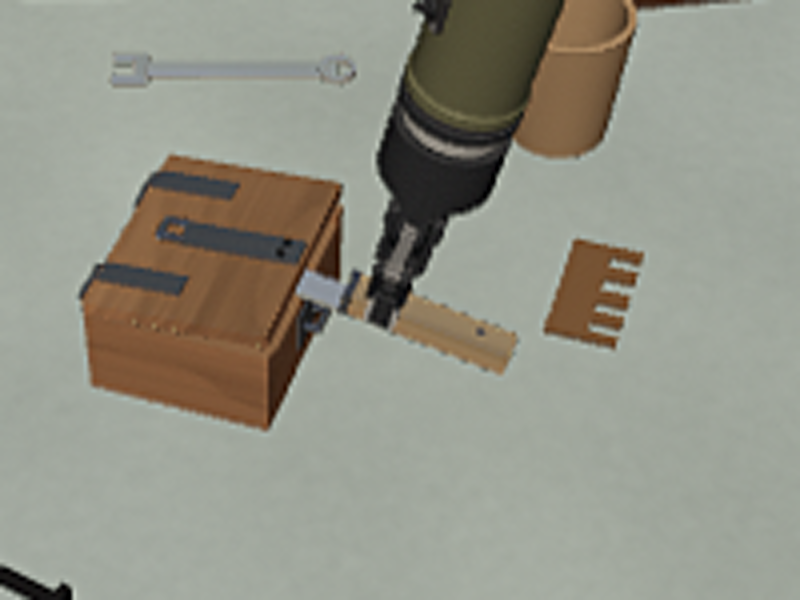

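The lid's front edge is slightly up with the blade tipped about 12° and the forces small. That makes 10 pictures viewed, so I'll track the lid angle by depth from here and carry on tipping.

Call:
step_arm(targets=[[[0,1.5,0,-0.4,0,0.2,-1],[0,3,0,-0.85,0,0.35,-1],[0,4.5,0,-1.3,0,0.5,-1],[0,6,0,-1.8,0,0.7,-1],[0,7.5,0,-2.2,0,0.9,-1],[0,9,0,-2.7,0,1.1,-1],[0,10,0,-3,0,1.2,-1],[0,10,0,-3,0,1.2,-1]]])

```text
time: 13.35
position: [0.4206, -0.1298, 0.2089]
tool_rot: [-3.139, -0.38, -0.18]
force: [-0.5, -1.4, -2.1]
gripper_width: 0.257
```

```bash
cat > lidang.py <<'E'
from h import *
def go():
    a=np.radians(YAW);e=np.array([np.cos(a),np.sin(a)]);n=np.array([-e[1],e[0]])
    p,r,s=tool();tip=p+r.apply([.11,0,.181]);dt=(tip[:2]-S[:2])@e
    print("tip d,z",dt.round(4),tip[2].round(4),"pitch",np.degrees(s["tool_rot"][1]).round(1),"F",s["force"].round(1),"q",s["qpos"].round(2),"t",s["time"],
      "phi by tip",np.arctan2(tip[2]+.003-.07,.13-dt).round(3))
    for cam in("top","side"):
        f=optics.grab_frame(cam);np.savez(cam+'l.npz',**f);W=cloud(f).reshape(-1,3)
        col=f["pixels"].reshape(-1,3).astype(int);br=col[:,0]-col[:,2]>25
        d=(W[:,:2]-S[:2])@e;t=(W[:,:2]-S[:2])@n;z=W[:,2]
        m=br&(abs(t)<.078)&(abs(t)>.03)&(d>-.02)&(d<.20)&(z>.078)
        # top face of lid: offset 12 mm; fit line through points
        P=np.c_[d[m],z[m]]
        if len(P)>50:
            c=cv2.fitLine(P.astype(np.float32),cv2.DIST_HUBER,0,.01,.01).ravel()
            an=np.degrees(np.arctan2(c[1],c[0]));print(cam,"line deg",round(an,1),"n",len(P),"front d,z max",P[:,0].min().round(3),P[:,1].max().round(3))
go()
E
python3 lidang.py; python3 -c "
from h import *
rows(pry(.06,.09,20),pry(.055,.11,16),pry(.05,.13,12),pry(.05,.15,8),pry(.055,.165,5))"
```

```text
tip d,z 0.0516 0.0816 pitch -21.8 F [-0.5 -1.4 -2.1] q [-0.44  0.35  2.2   0.42  0.24  0.92] t 13.35 phi by tip 0.185
top line deg -9.8 n 1350 front d,z max 0.004 0.113
side line deg -9.9 n 893 front d,z max 0.003 0.105
[-0.12, -1.76, -0.06, 1.65, -0.01, -0.81]
[-0.12, -5.76, -0.06, 3.23, -0.02, -3.53]
[-0.12, -9.76, -0.05, 4.87, -0.02, -6.16]
[-0.13, -13.76, -0.05, 7.0, -0.03, -8.52]
[-0.13, -16.76, -0.04, 9.09, -0.04, -10.03]
```

Both cameras put the lid at about 10°. I'll slide the blade 1 cm deeper over the edge to gain more lift, then swing the lid up along an arc.

Call:
step_arm(targets=[[[0,0,0,0.3,0,0,-1],[0,0,0,0.6,0,0,-1],[0,0.5,0,0.9,0,0,-1],[0,0.5,0,1.2,0,0,-1],[0,0.5,0,1.2,0,0,-1]]])

```text
time: 13.95
position: [0.427, -0.1292, 0.2111]
tool_rot: [-3.134, -0.375, -0.179]
force: [-12.1, 0.4, -0.8]
gripper_width: 0.259
```

```bash
python3 lidang.py; python3 -c "
from h import *
rows(pry(.0625,.0996,18),pry(.065,.1218,14),pry(.0747,.1443,10),pry(.0938,.160,6),pry(.113,.1655,3),pry(.128,.167,0),pry(.139,.1667,0))"
```

```text
tip d,z 0.0571 0.0829 pitch -21.5 F [-12.1   0.4  -0.8] q [-0.43  0.35  2.18  0.39  0.27  0.96] t 13.95 phi by tip 0.215
top line deg -11.7 n 1353 front d,z max 0.005 0.114
side line deg -12.1 n 877 front d,z max 0.003 0.11
[-0.43, -3.48, -0.04, 2.23, 0.15, -1.98]
[-0.43, -7.48, -0.03, 4.61, 0.12, -4.6]
[-0.43, -11.48, -0.01, 7.71, 0.1, -6.89]
[-0.43, -15.48, 0.0, 11.46, 0.09, -8.1]
[-0.43, -18.48, 0.01, 14.53, 0.09, -8.19]
[-0.43, -21.48, 0.02, 17.07, 0.09, -7.99]
[-0.43, -21.48, 0.02, 18.08, 0.09, -7.56]
```

The lid is at about 12° (0.2 rad). A 12 N push along −x suggests the fingers are near the staple, so I'll stop sliding in and raise along the arc, first easing back.

Call:
step_arm(targets=[[[0,0,0,0,0,-0.2,-1],[0,-1,0,0.6,0,-0.7,-1],[0,-2,0,1.3,0,-1.3,-1],[-0.2,-3.5,0,2.2,0,-2,-1],[-0.4,-4.5,0,2.8,0.1,-2.7,-1],[-0.4,-5.5,0,3.4,0.1,-3.3,-1],[-0.4,-6.5,0,4,0.1,-4,-1],[-0.4,-7.5,0,4.6,0.1,-4.6,-1],[-0.4,-7.5,0,4.6,0.1,-4.6,-1]]])

```text
time: 14.95
position: [0.4513, -0.1346, 0.2703]
tool_rot: [-3.141, -0.239, -0.178]
force: [-3.7, 0.4, -5.7]
gripper_width: 0.26
```

```bash
python3 lidang.py; python3 -c "
from h import *
rows(pry(.069,.133,12),pry(.0747,.1443,10),pry(.084,.153,8),pry(.0938,.160,6),pry(.113,.1655,3),pry(.128,.167,0),pry(.139,.1667,0))"
```

```text
tip d,z 0.0631 0.1205 pitch -13.7 F [-3.7  0.4 -5.7] q [-0.4   0.27  2.    0.09  0.64  1.28] t 14.95 phi by tip 0.674
top line deg -31.6 n 1204 front d,z max 0.021 0.153
side line deg -30.8 n 659 front d,z max 0.02 0.149
[-0.06, -1.76, 0.0, 1.44, 0.06, -1.43]
[-0.06, -3.76, 0.0, 2.91, 0.06, -2.74]
[-0.06, -5.76, 0.01, 4.68, 0.06, -3.7]
[-0.06, -7.76, 0.01, 6.47, 0.06, -4.45]
[-0.06, -10.76, 0.01, 9.5, 0.06, -4.94]
[-0.06, -13.76, 0.01, 12.04, 0.06, -5.09]
[-0.06, -13.76, 0.01, 13.1, 0.06, -4.8]
```

Call:
step_arm(targets=[[[0,-1,0,0.7,0,-0.7,-1],[0,-1.8,0,1.4,0,-1.4,-1],[0,-2.8,0,2.2,0,-2.1,-1],[0,-3.8,0,2.9,0,-2.7,-1],[0,-4.8,0,3.8,0,-3.2,-1],[0,-5.8,0,4.7,0,-3.7,-1],[0,-6.8,0,5.6,0,-4.1,-1],[0,-7.8,0,6.5,0,-4.5,-1],[0,-7.8,0,6.5,0,-4.5,-1]]])

```text
time: 15.95
position: [0.5037, -0.1441, 0.3289]
tool_rot: [-3.141, -0.105, -0.178]
force: [-1.7, 0.9, -5.4]
gripper_width: 0.264
```

```bash
python3 lidang.py; python3 -c "
from h import *
rows(pry(.113,.1655,3),pry(.128,.167,0),pry(.139,.1667,0))
f=dict(np.load('sidel.npz'));cv2.imwrite('pics/s8.png',cv2.resize(f['pixels'][110:290,230:430,::-1],(660,600)))"
```

```text
tip d,z 0.0949 0.1604 pitch -6.0 F [-1.7  0.9 -5.4] q [-0.37  0.28  1.76  0.02  0.99  1.37] t 15.95 phi by tip 1.211
top line deg -61.9 n 578 front d,z max -0.019 0.56
side line deg -75.5 n 309 front d,z max -0.02 0.561
[-0.05, -3.06, 0.0, 2.88, 0.05, -0.87]
[-0.05, -6.06, 0.01, 5.38, 0.05, -1.36]
[-0.05, -6.06, 0.01, 6.47, 0.05, -1.21]
```

View pics/s8.png

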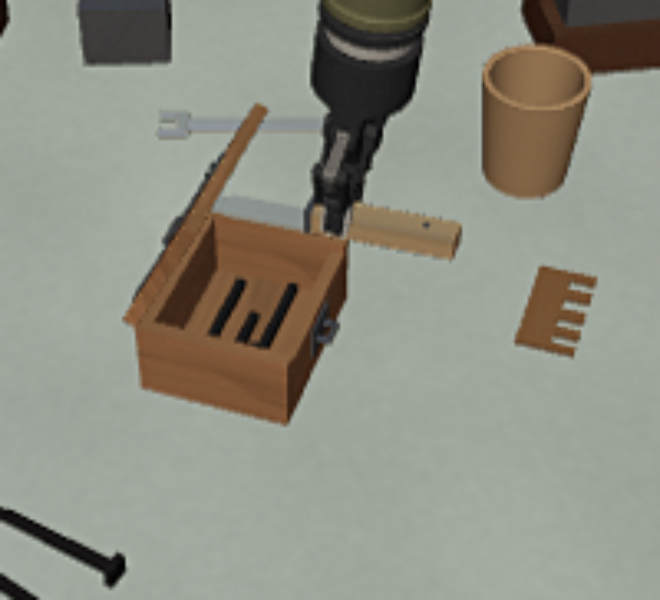

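The lid stands around 65°, the blade tip ((220,205) in the crop) pushing on its underside; the blade looks level in the grip. Continue past upright.

Call:
step_arm(targets=[[[0,-1,0,1,0,-0.3,-1],[0,-2,0,2,0,-0.6,-1],[0,-3,0,2.9,0,-0.9,-1],[0,-4,0,3.8,0,-1.1,-1],[0,-5,0,4.6,0,-1.2,-1],[0,-6,0,5.4,0,-1.3,-1],[0,-6,0,6,0,-1.3,-1],[0,-6,0,6.6,0,-1.2,-1],[0,-6,0,6.6,0,-1.2,-1]]])

```text
time: 16.95
position: [0.5674, -0.1556, 0.3479]
tool_rot: [-3.141, -0.004, -0.178]
force: [-0.3, 0.0, -2.6]
gripper_width: 0.261
```

```bash
cat > edge.py <<'E'
from h import *
# lid plane by depth: brown points well above the rim and behind the blade
a=np.radians(YAW);e=np.array([np.cos(a),np.sin(a)]);n=np.array([-e[1],e[0]])
for cam in("side","top"):
    f=optics.grab_frame(cam);W=cloud(f).reshape(-1,3);c=f["pixels"].reshape(-1,3).astype(int)
    d=(W[:,:2]-S[:2])@e;t=(W[:,:2]-S[:2])@n;z=W[:,2]
    m=(c[:,0]-c[:,2]>15)&(abs(t)<.09)&(d>.10)&(d<.2)&(z>.085)&(z<.215)
    print(cam,m.sum(),"z range",z[m].min().round(3),z[m].max().round(3))
    for lo in np.arange(.09,.21,.02):
        k=m&(z>lo)&(z<lo+.02)
        if k.sum()>5:print(round(lo+.01,2),k.sum(),np.percentile(d[k],[5,50,95]).round(4))
E
python3 lidang.py|head -1; python3 edge.py
```

```text
tip d,z 0.1421 0.1673 pitch -0.2 F [-0.3  0.  -2.6] q [-0.34  0.37  1.56  0.    1.21  1.41] t 16.95 phi by tip 1.691
side 1206 z range 0.085 0.202
0.1 169 [0.1322 0.134  0.1424]
0.12 160 [0.1336 0.1355 0.1422]
0.14 169 [0.1349 0.1368 0.1447]
0.16 205 [0.1361 0.1383 0.144 ]
0.18 219 [0.138  0.1399 0.1468]
0.2 248 [0.1397 0.1443 0.152 ]
top 353 z range 0.085 0.205
0.1 39 [0.1334 0.1345 0.1361]
0.12 34 [0.1348 0.1361 0.137 ]
0.14 44 [0.1363 0.1374 0.1386]
0.16 39 [0.1377 0.1393 0.1402]
0.18 43 [0.1392 0.1403 0.1417]
0.2 143 [0.1413 0.1473 0.1522]
```

Depth from both cameras shows the lid about 4° past vertical (~1.64 rad). Now I withdraw and lay the blade at its earlier spot.

Call:
step_arm(targets=[[[0,0,0,-2,0,0,-1],[0,0,0,-5,0,0,-1],[0,0,0,-8,0,0,-1],[0,0,0,-11,0,0,-1],[0,0,0,-14,0,0,-1],[0,0,0,-16,0,0,-1],[0,0,0,-16,0,0,-1]]])

```text
time: 17.85
position: [0.406, -0.1262, 0.3472]
tool_rot: [-3.141, -0.0, -0.178]
force: [-0.8, -0.4, -3.0]
gripper_width: 0.261
```

```bash
python3 edge.py|head -6; python3 -c "
from h import *
rows((.45,.04,.345,0,0),(.529,.0406,.26,0,0),(.529,.0406,.186,0,0))"
```

```text
side 1289 z range 0.085 0.2
0.1 186 [0.132  0.1338 0.1404]
0.12 192 [0.1336 0.1353 0.1418]
0.14 198 [0.1351 0.137  0.1439]
0.16 203 [0.1369 0.1385 0.1445]
0.18 213 [0.1381 0.1399 0.1475]
[0.02, -0.32, -10.22, 1.02, -17.19, 0.31]
[0.02, -0.32, -10.22, 8.74, -18.64, 8.85]
[0.02, -0.32, -10.22, 8.7, -18.64, 16.25]
```

Call:
step_arm(targets=[[[0,0,-3,0.3,-4,0,-1],[0,0,-6,0.6,-8,0,-1],[0,0,-8,1,-13,0.3,-1],[0,0,-10.2,1,-17,0.3,-1],[0,-0.3,-10.2,5,-18,4,-1],[0,-0.3,-10.2,8.7,-18.6,8,-1],[0,-0.3,-10.2,8.7,-18.6,11,-1],[0,-0.3,-10.2,8.7,-18.6,13.5,-1],[0,-0.3,-10.2,8.7,-18.6,15,-1],[0,-0.3,-10.2,8.7,-18.6,15.8,-1],[0,-0.3,-10.2,8.7,-18.6,15.8,-1]]])

```text
time: 19.05
position: [0.53, 0.0402, 0.1897]
tool_rot: [3.141, -0.0, -0.0]
force: [0.3, -0.8, -2.2]
gripper_width: 0.263
```

Run:
```python
from h import *
p,r,s=tool();print(p,s['tool_rot'],s['force'])
f=optics.grab_frame('side');W=cloud(f).reshape(-1,3);c=f["pixels"].reshape(-1,3).astype(int)
x,y,z=W.T
for a in np.arange(.42,.66,.02):
    k=(x>a)&(x<a+.02)&(abs(y-.04)<.009)&(z>.004)&(z<.06)
    if k.sum()>4 and not .5<a<.55: print(round(a+.01,2),k.sum(),np.median(z[k]).round(4))
```

```text
[0.53000124 0.0402033  0.18967252] [ 3.14112818e+00 -3.54515782e-04 -2.50434482e-04] [ 0.26012192 -0.76987663 -2.21100709]
0.43 8 0.0275
0.45 44 0.0346
0.47 46 0.032
0.49 45 0.0304
0.51 44 0.0289
0.57 37 0.0079
0.59 35 0.0057
0.61 26 0.0063
0.63 7 0.0049
```

The blade has slipped to about 5° nose-down in the grip (the grip's top rises towards the butt) and the tip nearly touches. I'll level it with a 5.3° nose-up turn, then lower.

Call:
step_arm(targets=[[[0,1.5,0,-0.4,0,-0.1,-1],[0,3,0,-0.8,0,-0.1,-1],[0,4.5,0,-1.2,0,-0.1,-1],[0,5.3,0,-1.5,0,0,-1],[0,5.3,0,-1.5,0,0.3,-1],[0,5.3,0,-1.5,0,0.5,-1],[0,5.3,0,-1.5,0,0.5,-1]]])

```text
time: 19.8
position: [0.5155, 0.0402, 0.1854]
tool_rot: [3.141, -0.094, -0.0]
force: [-0.1, -0.5, -2.4]
gripper_width: 0.264
```

```bash
cat > lay.py <<'E'
from h import *
p,r,s=tool();print(p,s['tool_rot'],s['force'])
f=optics.grab_frame('side');W=cloud(f).reshape(-1,3)
x,y,z=W.T
for a in np.arange(.42,.66,.02):
    k=(x>a)&(x<a+.02)&(abs(y-.04)<.009)&(z>.0)&(z<.06)
    if k.sum()>4 and not .5<a<.55: print(round(a+.01,2),k.sum(),np.median(z[k]).round(4))
E
python3 lay.py
```

```text
[0.51547312 0.04019905 0.18536187] [ 3.14126125e+00 -9.41269739e-02 -2.80922541e-04] [-0.06664152 -0.45070616 -2.3931555 ]
0.43 9 0.0011
0.45 44 0.0233
0.47 46 0.0232
0.49 46 0.0229
0.51 41 0.0231
0.57 40 0.0082
0.59 40 0.0077
0.61 41 0.0082
0.63 40 0.0074
0.65 7 0.0009
0.67 5 0.001
```

It is level, about 4–5 mm above the bench. Lower, release gently, rise.

Call:
step_arm(targets=[[[0,0,0,0,0,0.2,-1],[0,0,0,0,0,0.35,-1],[0,0,0,0,0,0.45,-1],[0,0,0,0,0,0.45,-1]]])

```text
time: 20.25
position: [0.5159, 0.0402, 0.1806]
tool_rot: [3.141, -0.094, -0.0]
force: [0.1, 0.6, -2.7]
gripper_width: 0.263
```

```bash
python3 lay.py
```

```text
[0.51590116 0.04018009 0.1806381 ] [ 3.14125112e+00 -9.36535973e-02 -3.14881638e-04] [ 0.07269532  0.56843628 -2.68368798]
0.43 6 0.0005
0.45 46 0.0186
0.47 46 0.0182
0.49 48 0.0182
0.51 42 0.0185
0.57 38 0.0034
0.59 41 0.0035
0.61 40 0.0032
0.63 42 0.0031
0.65 6 0.0008
0.67 5 0.0006
```

Call:
step_arm(targets=[[[0,0,0,0,0,0.07,-1],[0,0,0,0,0,0.07,-1],[0,0,0,0,0,0,0.3],[0,0,0,0,0,0,0.3],[0,0,0,0,0,0,0.3],[0,0,0,0,0,0,0.3],[0,0,0,0,0,-2,0.3],[0,0,0,0,0,-5,0.3],[0,0,0,-5,-3,-10,0.3],[0,0,0,-10,-5,-13,0.3],[0,0,0,-10,-5,-13,0.3],[0,0,0,-10,-5,-13,0.3]]])

```text
time: 21.5
position: [0.3999, 0.0911, 0.3022]
tool_rot: [-3.141, -0.093, 0.002]
force: [0.2, -0.3, -0.2]
gripper_width: 0.653
```

```bash
python3 lay.py; python3 edge.py|head -7; python3 -c "
from h import *
f=optics.grab_frame('side');cv2.imwrite('pics/s9.png',f['pixels'][:,:,::-1])"
```

```text
[0.39993124 0.0910958  0.3022098 ] [-3.14149482e+00 -9.29547003e-02  1.68341928e-03] [ 0.2256878  -0.25946225 -0.23523566]
0.43 6 0.0007
0.45 44 0.0181
0.47 46 0.018
0.49 44 0.018
0.51 40 0.0184
0.57 36 0.0027
0.59 37 0.003
0.61 39 0.0024
0.63 29 0.0018
0.65 11 0.0006
0.67 5 0.0004
side 1293 z range 0.085 0.201
0.1 191 [0.1321 0.1339 0.1413]
0.12 191 [0.1338 0.1355 0.1417]
0.14 193 [0.1354 0.1369 0.143 ]
0.16 206 [0.1365 0.1384 0.1454]
0.18 213 [0.1379 0.14   0.1472]
0.2 254 [0.1397 0.1443 0.1518]
```

View pics/s9.png

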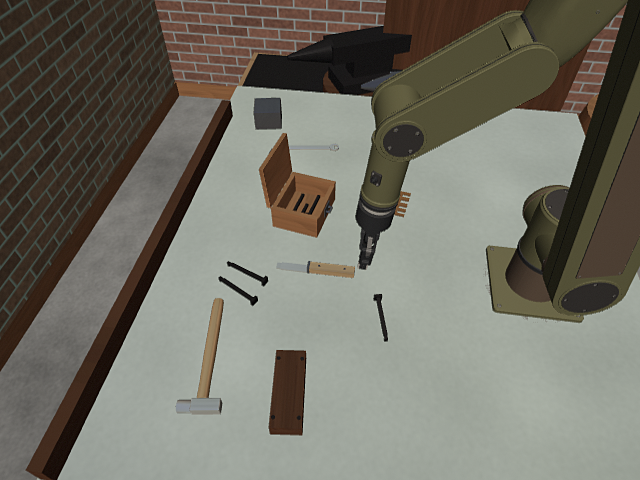

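The lid stands open at (275,170). The blade lies flat at (278–354, 268), released, with the gripper clear of it. The nails, hammer, block and wrench are where they started, so I'm handing in.

```bash
python3 -c "
from plant import sign_off
print(sign_off())"
```

```text
the job is handed in; nothing more can be done
None
```

I did the whole job in the order asked and handed it in at about 21.5 s of robot time. I drew the pry blade out by its butt, laid it flat and let go. I then took it again at the hold point, slid it about 57 mm into the gap, levered the lid to about 0.2 rad, and swung it open with the blade. Finally I laid the blade flat again and released it.

**Last checks**
- **Lid:** it stood about 4° past vertical (about 1.64 rad) by depth from both cameras with the blade still against it. The side camera showed the same after I withdrew and again after release.
- **Blade:** it lies flat, with its grip's top at one height within about 0.5 mm.
- **Gripper:** it was open and clear of everything, with the force near zero.
- **Other things:** the nails, hammer and tool block look unmoved. The wrench, gauge and crock were partly or wholly hidden by the arm in the last picture. They looked in place in the earlier ones, but I did not measure any of them.

**What went less well**
- **Extra insertion:** sliding the blade deeper while levering met about 12 N, possibly the fingers touching the staple, so I stopped there and lifted instead.
- **Slip in the grip:** the blade turned about 5° nose-down, so mid-swing the lid angle read about 0.1 rad less than the blade tip's position suggested. I levelled the blade before setting it down, though its tip seems to have lightly touched the bench just before that.

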